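# Sweep loose screw caps into a pan

## Task

Three black screw caps lie loose on the worktop: sweep all three along the surface with your fingertips, over the ramp and through the open side of the steel pan, until each lies wholly on the pan's flat floor. Only push them, gently: never pinch or lift a cap, and do not jam one hard against the pan. Leave the small bottle, the tape roll and the timer where they stand.

Things in the scene. Friction and masses are not known exactly. Their poses are not given: they have to be found in the camera images.
- cap_a_centre (a point): loose black plastic screw cap, a closed round disc lying flat on the worktop, 40 mm across, 22 mm high, about 30 g; this point is the cap's centre, 11 mm above its underside. It slides and stops when no longer pushed. The three caps are alike
- cap_b_centre (a point): loose black plastic screw cap, a closed round disc lying flat on the worktop, 40 mm across, 22 mm high, about 30 g; this point is the cap's centre, 11 mm above its underside. It slides and stops when no longer pushed. The three caps are alike
- cap_c_centre (a point): loose black plastic screw cap, a closed round disc lying flat on the worktop, 40 mm across, 22 mm high, about 30 g; this point is the cap's centre, 11 mm above its underside. It slides and stops when no longer pushed. The three caps are alike
- cap_a: the same cap as cap_a_centre; origin at the centre of its underside, z up along its axis
- cap_b: the same cap as cap_b_centre; origin at the centre of its underside, z up along its axis
- cap_c: the same cap as cap_c_centre; origin at the centre of its underside, z up along its axis
- sweep_pan: fixed open steel pan on the worktop, 186 mm wide. Origin at worktop height, z up. Open side faces its -y, black handle at +y (to y = 134 mm, 25 mm high). Floor 2.5 mm thick, y = -55 to +75, x = -93 to +93 mm; before it a ramp rises from the worktop at y = -75 to the floor at y = -55 mm. Walls 30 mm high, 3 mm thick, along both x sides (y = -55 to +75) and the +y side.
- small_bottle: small reagent bottle with white screw cap, loose, upright, 34 mm across, 68 mm high; origin at the centre of its underside. Not to be moved
- tape_roll: roll of label tape lying flat, loose, 62 mm across, 18 mm high; origin at the centre of its underside. Not to be moved
- timer: bench timer, a flat box lying loose, 60 x 68 mm, 18 mm high; origin at the centre of its underside. Not to be moved
- chill_block: fixed pale chill block, 72 (its x) x 110 (its y) mm, 26 mm high; origin at the centre of its underside
Things that resemble listed ones, but are neither listed nor needed, are in the scene too. What is shaped like the cap_a but purple, turquoise or white is not meant.

How it is judged:
By the outcome, as a careful person would: the job done as asked, in the order asked, and still so for the second after the job is handed in, with the robot touching nothing.
It also fails if it takes over 72 s, if anything falls off the work surface, if the arm or the gripper's body presses on something with over 40 N, if the wrist force passes 120 N, or if a joint passes its speed limit or range.

## Robot

A 7-joint arm with a two-finger parallel gripper is mounted at the origin on a cart in front of the work surface, level with it; the furniture and walls round the work are solid. World frame = base frame: x ahead of the robot, y to its left, z up, the work surface at z = 0. Lengths are in mm, angles in rad, forces in N, time in s.
With the tool pointing down it reaches from about 425 to 825 mm from the base axis. Payload 3.6 kg.
Tool frame: the origin (TCP) lies on the centre line of the jaws, within the pads' length; the fingertips stand 25 mm ahead of it and the grasp point (between the pads) lies 6 mm ahead of it; z points along the fingers, y is the line along which they close (so a half turn about z gives the same grasp; the last joint's range is limited). The gripper opens to 85 mm and grips with 20 to 120 N. Pads are 22 mm wide; open, the fingers measure 114 mm over their backs; the gripper's body (76 mm by 85 mm) begins 54 mm behind the grasp point. The pads swing forward as they close: fully open they stand 13 mm farther back than shut.
Start: joints at [1.22, 0.615, -0.013, 1.423, 0.008, 1.103, -0.04], TCP at [207.438, -615.981, 233.497] pointing down, gripper open.
Joint ranges: [-3.12, 3.12], [-0.3, 2.06], [-1.34, 1.32], [0.26, 2.42], [-1.36, 4.5], [0.01, 1.98], [-2.84, 2.84]. Speed limits (rad/s): [2.79, 2.79, 3.14, 3.14, 3.14, 3.14, 3.14].

## Interface

Orientations are given as [roll, pitch, yaw] about the fixed x, y, z axes, in that order (R = Rz(yaw) Ry(pitch) Rx(roll)).
In Python, from workcell import r gives the robot as it stands.
- The arm moves only by the tool servo_tool, never from a script. Its argument "rows" is a list of rows, each an object of numbers: "x", "y", "z": the shift along the world's x, y, z in units of 1 m (1.0 is 1 m); "roll": the turn about the world's z in units of 0.5 rad (1.0 is 0.5 rad); "gripper": the closure, from -1 (fully open) to 1 (shut). In form: [{"x": .., "y": .., "z": .., "roll": .., "gripper": ..}, ...]. A call has 1 to 10 rows; each row is the pose to reach, as a shift and turn from the pose commanded when the call began; what a row does not reach only later rows make up. A row lasts 1/10 s, in which the tool goes at most 50 mm and 8.59 degrees, less where a joint would pass 70% of its speed; a pose out of reach is approached as far as the arm can. A call with a number of a shift or a turn outside -1 to 1 is refused whole. A call with a gripper value outside its range is refused whole. The fingers move at their own pace and stop on an object; "squeeze" is the grip in N (left out, the last holds). Time passes only in rows, so rows that repeat a pose let the fingers close. It gives the time, the measured TCP pose, the force, the opening and the grip force at its end, in the units of the state.
- r.get_state(): the state, without advancing time (a new reading comes with each control period).
- r.capture(name): name is "scene" or "side" or "wrist"; returns a dict with "pixels" (384x512x3 uint8, blue, green, red), "K" (3x3 intrinsics, pixels), "rvec" (rotation vector, rad) and "tvec" (3), from world to camera coordinates, as OpenCV has them. Camera axes: x right, y down, z forward; pixel columns grow to the right and rows downward; lengths in mm; the calibration is good to about 2 mm. A picture is of the moment at which its call begins. There is no depth.
- r.hand_in(): hands the job in; it is judged then, once.
The state is a dict: "clock": time; "q": joint angles; "joint_vel": joint speeds; "joint_efforts": joint torques, N m; "tcp_pos": TCP position; "eef_rot": TCP orientation; "wrist_force": force on the tool from outside, world axes, zero at the start; "wrist_torque": the same for the moment, N m; "gripper_width": opening from 0.0 (shut) to 1.0 (fully open); "gripper_force": force on a finger pad.
Only numpy, scipy, OpenCV 4.12 (cv2) and the standard library are available. Lean on these libraries where they do the work, as an engineer would, in place of code of your own. Each camera call takes 0.05 s, during which the arm holds its last target. There are 200 camera calls.

## Working session

There is one attempt and no reset: what is moved stays moved. The work goes in short steps, Python scripts to look and compute and a tool call to move; the robot and the scene stay as the last step left them, time stands still between calls to the robot, and variables do not carry over. Pictures are saved under pics/ and viewed, at most 10 in all, crops included, and the job is handed in when it is done.

Besides the shell and the picture viewer there is one more tool, called after "Request:" by a JSON object that holds its "api" and its "payload", one argument or row to a line. servo_tool: Moves the arm, as the interface text tells. Shifts and turns lie within -1 to 1; 1 stands for 1 m of shift or 0.5 rad of turn. Its arguments: {"type":"object","properties":{"rows":{"type":"array","items":{"type":"object","properties":{"x":{"type":"number"},"y":{"type":"number"},"z":{"type":"number"},"roll":{"type":"number"},"gripper":{"type":"number"}}}},"squeeze":{"type":"number"}},"required":["rows"]}

```bash
mkdir -p pics
cat > h.py <<'E'
import numpy as np,cv2
from workcell import r
def cap(n,f=None):
    c=r.capture(n)
    if f: cv2.imwrite('pics/'+f,c['pixels'])
    return c
def ray(c,uv):
    R=cv2.Rodrigues(np.array(c['rvec'],float))[0];t=np.array(c['tvec'],float).ravel()
    d=R.T@np.linalg.solve(np.array(c['K'],float),[uv[0],uv[1],1.]);return -R.T@t,d
def onz(c,uv,z):
    o,d=ray(c,uv);return (o+d*(z-o[2])/d[2]).round(1)
def proj(c,P):
    return cv2.projectPoints(np.array(P,float).reshape(-1,3),np.array(c['rvec'],float),np.array(c['tvec'],float),np.array(c['K'],float),None)[0].reshape(-1,2)
E
python3 - <<'E'
from h import *
import pickle
a=cap('scene');b=cap('side');w=cap('wrist')
pickle.dump((a,b,w),open('c0.pkl','wb'))
i=np.hstack([a['pixels'],b['pixels']]);
cv2.imwrite('pics/a.png',cv2.resize(a['pixels'],(800,600),interpolation=3));cv2.imwrite('pics/b.png',cv2.resize(b['pixels'],(800,600),interpolation=3))
for c in (a,b,w): print(ray(c,(256,192)),c['K'][0][0])
s=r.get_state();print({k:s[k] for k in('clock','tcp_pos','eef_rot','gripper_width','wrist_force')})
E
```

```text
(array([-601.50851416, -173.53704643,  922.85810904]), array([ 0.7814854 ,  0.10327732, -0.61535299])) 498.85257950576226
(array([  330.09801501, -1091.91635752,   612.07765481]), array([ 0.16720682,  0.86631419, -0.47069215])) 478.5660894529334
(array([ 283.99157478, -588.61889545,  373.76014267]), array([-0.31135392, -0.09509377, -0.945553  ])) 334.46795612559714
{'clock': 0.15, 'tcp_pos': array([ 207.23621638, -615.44905654,  232.58463037]), 'eef_rot': array([-3.13954876e+00,  4.56910049e-05,  3.24859710e-01]), 'gripper_width': 1.000282516416212, 'wrist_force': array([ 1.07577088, -0.62619993,  0.06865981])}
```

View pics/a.png

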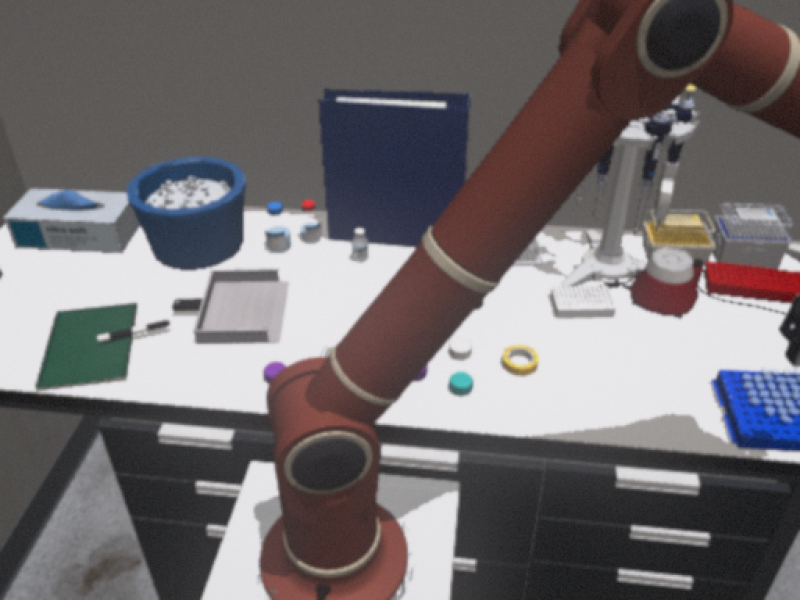

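View pics/b.png

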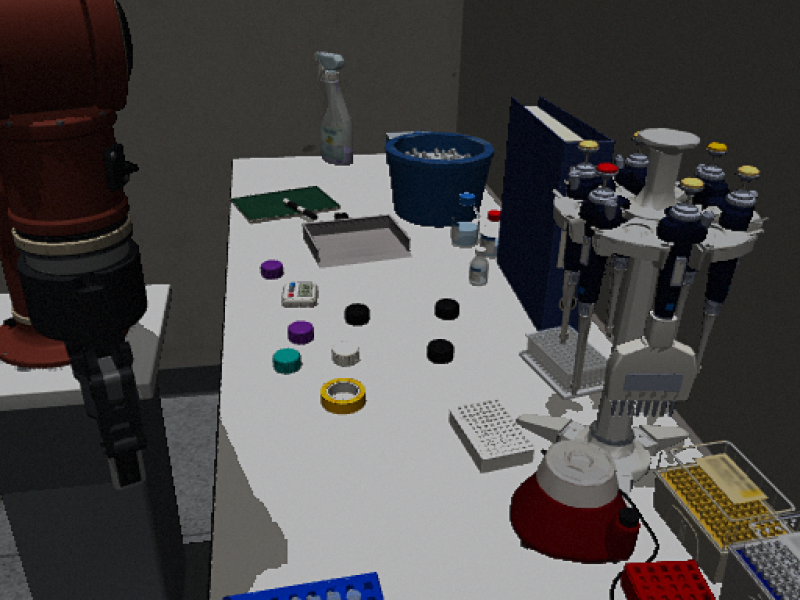

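The side view shows three black caps at (357,314), (447,309) and (440,351), in 800x600 pixels. The purple, turquoise and white ones are decoys. The pan is at about (355,240) with its open side towards the camera. The bottle is at (479,267), the timer at (300,293) and the tape at (343,396).

Run:
```python
from h import *
import pickle
a,b,w=pickle.load(open('c0.pkl','rb'))
s=.64
for n,uv,z in [('c1',(357,309),22),('c2',(447,304),22),('c3',(440,346),22),('purple1',(272,265),22),('purple2',(301,327),22),('turq',(287,356),22),('white',(346,349),22),('tape',(343,390),18),('timer',(300,289),18),('bottle base',(479,279),0),('rack corner',(480,466),0),('rackL',(450,415),26),
 ('pan open L base',(313,264),0),('pan open R',(410,256),0),('panL top front',(312,252),30),('panR top front',(410,246),30),('pan backL top',(303,222),30),('pan backR top',(388,216),30)]:
    print(n,onz(b,np.array(uv)*s,z))
print('scene')
for n,uv,z in [('pan fr near',(279,341),0),('pan open far',(287,282),0),('back near top',(198,333),30),('back far top',(210,275),30),('front near top',(270,333),30),('front far top',(279,272),30),('bottle',(360,256),0),('handle end',(176,305),12),('tape',(520,357),18),('purple1',(275,369),22),('white',(460,347),22),('turq',(461,380),22)]:
    print(n,onz(a,np.array(uv)*s,z))
c=b['pixels'][120:270,130:340]
cv2.imwrite('pics/b2.png',cv2.resize(c,None,fx=3.8,fy=3.8,interpolation=3))
```

```text
c1 [464.4 -26.9  22. ]
c2 [614.7 -30.7  22. ]
c3 [ 573.2 -159.1   22. ]
purple1 [332.6 160.   22. ]
purple2 [370.4 -72.5  22. ]
turq [ 344.9 -154.    22. ]
white [ 432.4 -147.2   22. ]
tape [ 416.7 -246.    18. ]
timer [377.3  65.2  18. ]
bottle base [706.6  95.3   0. ]
rack corner [ 567.8 -406.6    0. ]
rackL [ 546.1 -333.6   26. ]
pan open L base [409.5 200.7   0. ]
pan open R [599.5 211.7   0. ]
panL top front [407.8 189.8  30. ]
panR top front [595.  192.7  30. ]
pan backL top [400.9 339.7  30. ]
pan backR top [578.6 350.3  30. ]
scene
pan fr near [425. 183.   0.]
pan open far [601.2 211.6   0. ]
back near top [395.4 319.3  30. ]
back far top [566.6 353.7  30. ]
front near top [410.8 192.6  30. ]
front far top [592.3 222.5  30. ]
bottle [707.8  82.6   0. ]
handle end [489.3 397.6  12. ]
tape [ 414.2 -247.    18. ]
purple1 [329.4 163.2  22. ]
white [ 423.1 -142.9   22. ]
turq [ 340.9 -150.1   22. ]
```

View pics/b2.png

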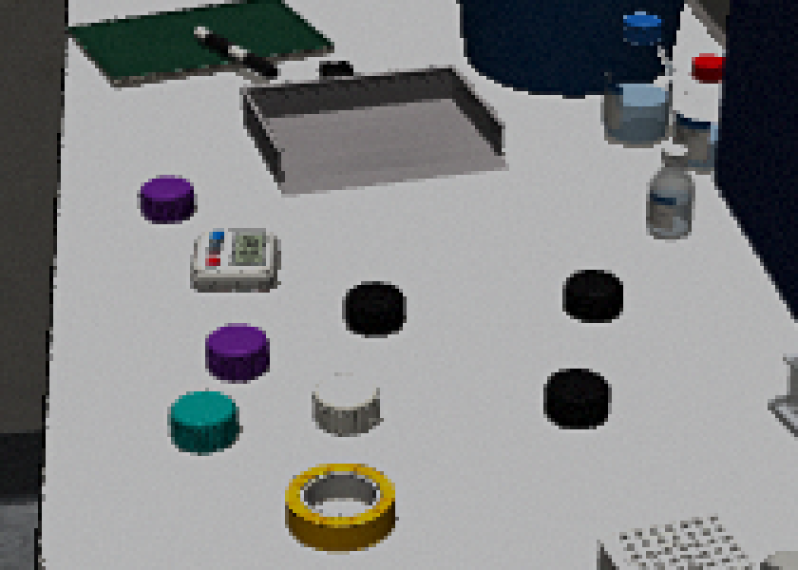

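The enlarged crop confirms the three black caps at crop (374,308), (593,295) and (577,397). Next I'll fit the pan pose from both views.

Run:
```python
from h import *
import pickle
from scipy.optimize import least_squares
a,b,w=pickle.load(open('c0.pkl','rb'))
f=lambda u,v:(130+u/3.8,120+v/3.8)
S=[((-93,-75,0),f(284,194)),((93,-75,0),f(507,165)),((-93,75,30),f(243,88)),((93,75,30),f(450,67)),((-93,-55,30),f(281,150)),((93,-55,30),f(502,124))]
C=[((-93,75,30),(198,333)),((93,75,30),(210,275)),((93,75-150,0),(287,282)),((-93,-75,0),(279,341))]
C=[(p,(u*.64,v*.64)) for p,(u,v) in C]
def W(x,P):
    P=np.array(P,float);c,s=np.cos(x[2]),np.sin(x[2])
    return np.c_[x[0]+c*P[:,0]-s*P[:,1],x[1]+s*P[:,0]+c*P[:,1],P[:,2]]
def res(x):
    return np.concatenate([(proj(k,W(x,[p for p,_ in L]))-np.array([q for _,q in L])).ravel() for k,L in((b,S),(a,C))])
o=least_squares(res,[495,265,.1],loss='soft_l1',x_scale=[10,10,.1]);print(o.x,o.fun.reshape(-1,2).round(1))
for n,p in [('t1',(-45,38,0)),('t2',(45,38,0)),('t3',(0,-15,0)),('mouthL',(-93,-75,0)),('mouthR',(93,-75,0)),('fl',(-93,-55,0)),('bl',(-93,75,0)),('br',(93,75,0))]: print(n,W(o.x,[p]).round(0))
# automatic cap centroids
g=b['pixels'].max(2)
for u,v in [(374,308),(593,295),(577,397)]:
    u,v=f(u,v);u,v=int(u),int(v);m=(g[v-14:v+15,u-14:u+15]<60);ys,xs=np.nonzero(m)
    # fit via bbox
    print((u,v),xs.min()+u-14,xs.max()+u-14,ys.min()+v-14,ys.max()+v-14, onz(b,(xs.mean()+u-14,ys.mean()+v-14),11),m.sum())
```

```text
[5.00860030e+02 2.69558502e+02 1.68931656e-01] [[ 0.3  0.7]
 [ 0.8  0.4]
 [-1.2  0.4]
 [-0.1 -0.4]
 [-0.9  0.2]
 [ 0.1 -0.4]
 [-2.8 -0.5]
 [-0.3 -2.7]
 [ 0.4 -0.7]
 [ 0.7  0.8]]
t1 [[450. 299.   0.]]
t2 [[539. 315.   0.]]
t3 [[503. 255.   0.]]
mouthL [[422. 180.   0.]]
mouthR [[605. 211.   0.]]
fl [[418. 200.   0.]]
bl [[397. 328.   0.]]
br [[580. 359.   0.]]
(228, 201) 221 236 194 207 [463.8 -23.7  11. ] 182
(286, 197) 278 293 191 204 [615.4 -27.3  11. ] 183
(281, 224) 273 289 217 232 [ 573.8 -155.7   11. ] 229
```

Pan yaw is about 0.169 rad and its centre is near (501,270). The caps are at (464,-25), (615,-29) and (573,-157). I'm heading above cap 1, closing the fingers to a 25 mm gap so they can cradle a cap from behind.

Request:
{"api": "servo_tool", "payload": {
  "rows": [
    {"x":0.03,"y":-0.0,"z":0.0,"roll":0.25,"gripper":0.4},
    {"x":0.06,"y":0.03,"z":0.0,"roll":0.5,"gripper":0.4},
    {"x":0.09,"y":0.07,"z":0.0,"roll":0.75,"gripper":0.4},
    {"x":0.12,"y":0.11,"z":0.0,"roll":1.0,"gripper":0.4},
    {"x":0.14,"y":0.15,"z":0.0,"roll":1.0,"gripper":0.4}
  ],
  "squeeze": 20
}}

```text
clock: 0.65
tcp_pos: [349.8, -463.5, 233.1]
eef_rot: [3.141, -0.002, 0.829]
wrist_force: [0.7, -0.2, 0.4]
gripper_width: 0.3
gripper_force: 0.0
```

Request:
{"api": "servo_tool", "payload": {
  "rows": [
    {"x":0.02,"y":0.04,"z":0.0,"roll":0.25},
    {"x":0.04,"y":0.08,"z":0.0,"roll":0.5},
    {"x":0.06,"y":0.12,"z":0.0,"roll":0.75},
    {"x":0.07,"y":0.16,"z":0.0,"roll":1.0},
    {"x":0.08,"y":0.2,"z":0.0,"roll":1.0},
    {"x":0.09,"y":0.24,"z":0.0,"roll":1.0}
  ]
}}

```text
validation failed for argument at $.ro...
```

Request:
{"api": "servo_tool", "payload": {
  "rows": [
    {"x":0.01,"y":0.04,"z":-0.02,"roll":0.25},
    {"x":0.02,"y":0.08,"z":-0.05,"roll":0.5},
    {"x":0.025,"y":0.115,"z":-0.08,"roll":0.55},
    {"x":0.025,"y":0.135,"z":-0.1,"roll":0.55},
    {"x":0.025,"y":0.14,"z":-0.12,"roll":0.55},
    {"x":0.025,"y":0.14,"z":-0.12,"roll":0.55}
  ]
}}

```text
validation failed for argument at $.ro...
```

Run:
```python
from h import *
import pickle
w=cap('wrist');b=cap('side');pickle.dump((w,b),open('c1.pkl','wb'))
i=np.vstack([w['pixels'][:,:,:]])
cv2.imwrite('pics/w1.png',cv2.resize(np.hstack([w['pixels'],cv2.resize(b['pixels'][120:264,130:322],(512,384))]),(800,300)))
s=r.get_state();print(s['clock'],s['tcp_pos'],s['eef_rot'],s['gripper_width'],s['q'],s['wrist_force'])
```

```text
0.75 [ 353.30887575 -457.92730167  233.62092105] [-3.13980301 -0.00677319  0.83804094] 0.29915118198767815 [ 0.98699058  0.50792651 -0.16830735  1.63263231  0.08854708  1.01133481
  0.05957478] [ 0.85849425 -0.48457515 -0.41545136]
```

View pics/w1.png

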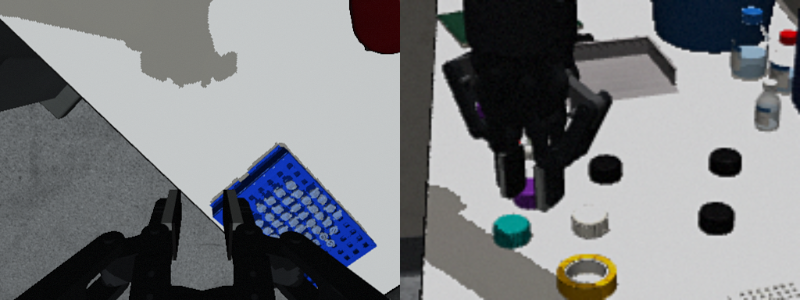

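The rejected calls moved nothing; every row probably needs a gripper value. The picture shows the gripper still off to the right over the blue rack, and the caps haven't moved.

Request:
{"api": "servo_tool", "payload": {
  "rows": [
    {"x":0.02,"y":0.04,"z":0.0,"roll":0.25,"gripper":0.4},
    {"x":0.04,"y":0.08,"z":0.0,"roll":0.5,"gripper":0.4},
    {"x":0.06,"y":0.12,"z":0.0,"roll":0.75,"gripper":0.4},
    {"x":0.07,"y":0.16,"z":0.0,"roll":1.0,"gripper":0.4},
    {"x":0.08,"y":0.2,"z":0.0,"roll":1.0,"gripper":0.4},
    {"x":0.09,"y":0.24,"z":0.0,"roll":1.0,"gripper":0.4}
  ]
}}

```text
clock: 1.35
tcp_pos: [437.4, -225.0, 233.4]
eef_rot: [-3.141, 0.0, 1.324]
wrist_force: [0.9, 0.1, -0.7]
gripper_width: 0.301
gripper_force: 0.0
```

Request:
{"api": "servo_tool", "payload": {
  "rows": [
    {"x":0.01,"y":0.04,"z":-0.02,"roll":0.25,"gripper":0.4},
    {"x":0.02,"y":0.08,"z":-0.05,"roll":0.5,"gripper":0.4},
    {"x":0.025,"y":0.115,"z":-0.08,"roll":0.55,"gripper":0.4},
    {"x":0.025,"y":0.135,"z":-0.1,"roll":0.55,"gripper":0.4},
    {"x":0.025,"y":0.14,"z":-0.12,"roll":0.55,"gripper":0.4},
    {"x":0.025,"y":0.14,"z":-0.12,"roll":0.55,"gripper":0.4}
  ]
}}

```text
clock: 1.95
tcp_pos: [460.7, -84.9, 111.4]
eef_rot: [-3.136, -0.001, 1.602]
wrist_force: [-0.3, -0.7, 0.4]
gripper_width: 0.304
gripper_force: 0.0
```

Run:
```python
from h import *
import pickle
w=cap('wrist');b=cap('side');pickle.dump((w,b),open('c1.pkl','wb'))
cv2.imwrite('pics/w2.png',cv2.resize(w['pixels'],(800,600)))
s=r.get_state();print(s['clock'],s['tcp_pos'],s['eef_rot'],s['gripper_width'],s['q'],s['wrist_force'])
for p in [(464,-25,22),(615,-29,22),(573,-157,22)]: print(proj(w,[p])*1.5625)
t=s['tcp_pos'];print(proj(w,[[t[0],t[1],t[2]-25]])*1.5625)
```

```text
2.05 [462.55380034 -86.78942619 113.54856048] [-3.14103164e+00  4.68282510e-04  1.59891526e+00] 0.29815029067590293 [ 0.37785029  0.54051837 -0.34537081  2.05690726  0.31717797  0.59465604
 -0.15885038] [ 0.38833767 -0.24667198  0.30999495]
[[421.79003603 178.98531331]]
[[767.11990745 199.4269287 ]]
[[622.56691655 447.24637385]]
[[415.40574457 378.75225584]]
```

View pics/w2.png

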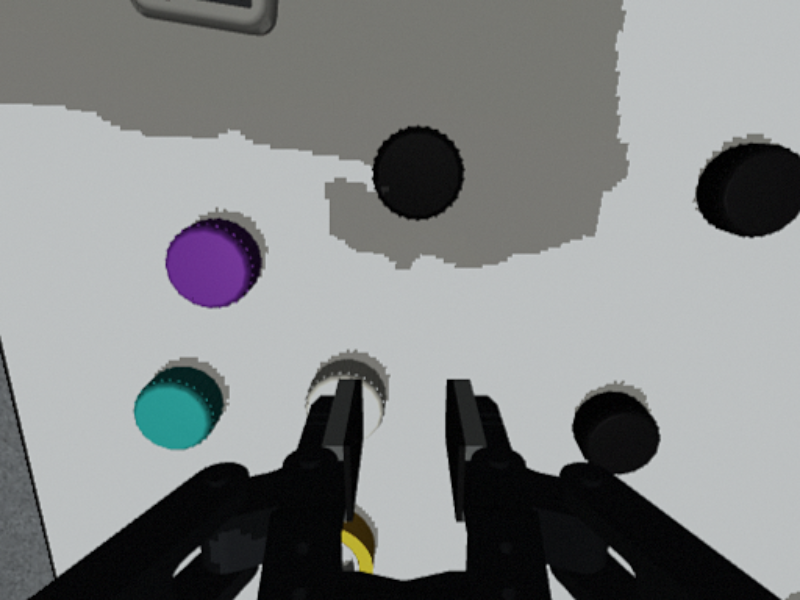

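The picture shows cap 1 at (419,172), cap 2 at (763,189) and cap 3 at (622,435), within about 4 mm of the predictions. The fingers straddle cap 1's column from behind. Now I descend and begin the push.

Request:
{"api": "servo_tool", "payload": {
  "rows": [
    {"x":0.001,"y":0,"z":-0.03,"roll":0,"gripper":0.4},
    {"x":0.001,"y":0,"z":-0.055,"roll":0,"gripper":0.4},
    {"x":0.001,"y":0,"z":-0.072,"roll":0,"gripper":0.4},
    {"x":0.001,"y":0,"z":-0.082,"roll":0,"gripper":0.4},
    {"x":0.001,"y":0,"z":-0.082,"roll":0,"gripper":0.4}
  ]
}}

```text
clock: 2.55
tcp_pos: [463.6, -86.9, 31.3]
eef_rot: [-3.141, 0.001, 1.598]
wrist_force: [-0.4, 0.3, 0.1]
gripper_width: 0.298
gripper_force: 0.0
```

Request:
{"api": "servo_tool", "payload": {
  "rows": [
    {"x":0,"y":0.012,"z":0,"roll":0,"gripper":0.4},
    {"x":0,"y":0.024,"z":0,"roll":0,"gripper":0.4},
    {"x":0,"y":0.036,"z":0,"roll":0,"gripper":0.4},
    {"x":-0.001,"y":0.046,"z":0,"roll":0,"gripper":0.4},
    {"x":-0.001,"y":0.056,"z":0,"roll":0,"gripper":0.4},
    {"x":-0.001,"y":0.066,"z":0,"roll":0,"gripper":0.4},
    {"x":-0.001,"y":0.076,"z":0,"roll":0,"gripper":0.4},
    {"x":-0.002,"y":0.086,"z":0,"roll":0,"gripper":0.4},
    {"x":-0.002,"y":0.096,"z":0,"roll":0,"gripper":0.4},
    {"x":-0.002,"y":0.106,"z":0,"roll":0,"gripper":0.4}
  ]
}}

```text
clock: 3.55
tcp_pos: [461.4, 20.8, 31.5]
eef_rot: [-3.141, 0.0, 1.6]
wrist_force: [-0.6, -0.2, 0.3]
gripper_width: 0.3
gripper_force: 0.0
```

Run:
```python
from h import *
w=cap('wrist');b=cap('side');a=cap('scene')
cv2.imwrite('pics/w3.png',cv2.resize(np.hstack([w['pixels'],cv2.resize(b['pixels'][120:264,130:322],(512,384))]),(800,300)))
s=r.get_state();print(s['clock'],s['tcp_pos'],s['eef_rot'],s['gripper_width'],s['wrist_force'])
```

```text
3.7 [461.46881022  20.87040957  31.49080069] [-3.14157892e+00 -2.45724581e-04  1.60148380e+00] 0.29892064242391736 [-0.0086672  -1.55070531  0.08267125]
```

View pics/w3.png

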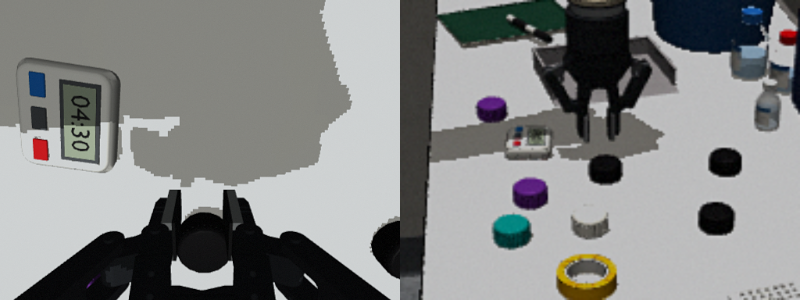

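The picture suggests the fingers passed over or around cap 1 without moving it: it still sits at (605,168) in the side half. I'll check the real fingertip height before going on.

Run:
```python
from h import *
import pickle
w,_=pickle.load(open('c1.pkl','rb'))
o,d=ray(w,(256,192));print('cam before',o,d)
# tips in w2 at depth 157
for uv in [(362,382),(447,382)]:
    o,d=ray(w,np.array(uv)/1.5625)
    for D in (150,160,170,180,190): print(uv,D,(o+d*D).round(0))
w=cap('wrist');b=cap('side');a=cap('scene');pickle.dump((w,a,b),open('c2.pkl','wb'))
s=r.get_state();t=s['tcp_pos']
P=[(t[0]-15,t[1],6),(t[0]+15,t[1],6),(t[0]-15,t[1],30),(463,-22,22),(463,-22,0)]
for c in (w,b,a): print(proj(c,P).round(0).tolist())
f=lambda c,x0,x1,y0,y1:cv2.resize(c['pixels'][y0:y1,x0:x1],(400,400),interpolation=3)
cv2.imwrite('pics/z.png',np.hstack([f(b,195,275,150,230),f(a,180,320,150,290)]))
```

```text
cam before [456.73923425  -1.47853389 252.83576429] [-0.00237604 -0.32442957 -0.94593572]
(362, 382) 150 [446. -73. 119.]
(362, 382) 160 [446. -78. 110.]
(362, 382) 170 [445. -82. 101.]
(362, 382) 180 [444. -87.  92.]
(362, 382) 190 [443. -92.  83.]
(447, 382) 150 [471. -72. 118.]
(447, 382) 160 [472. -77. 109.]
(447, 382) 170 [472. -81. 101.]
(447, 382) 180 [473. -86.  92.]
(447, 382) 190 [474. -91.  83.]
[[235.0, 239.0], [289.0, 240.0], [232.0, 261.0], [263.0, 321.0], [262.0, 296.0]]
[[220.0, 195.0], [231.0, 194.0], [219.0, 187.0], [228.0, 197.0], [228.0, 204.0]]
[[237.0, 216.0], [239.0, 209.0], [237.0, 210.0], [252.0, 209.0], [252.0, 215.0]]
```

View pics/z.png

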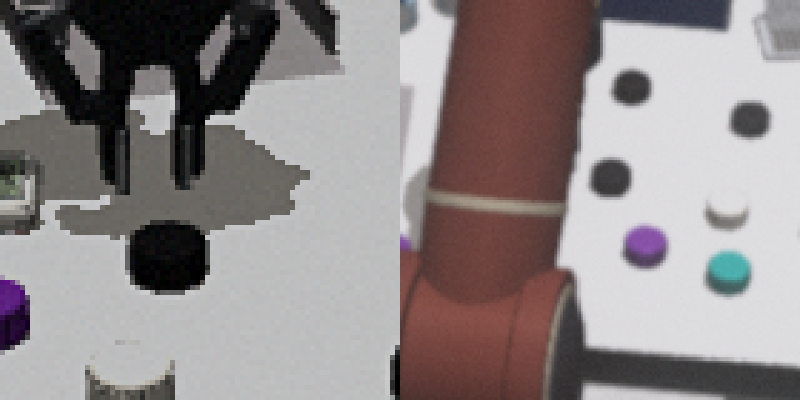

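The side crop puts the fingertips at (219,188) and (232,187). That is about 25 mm above the table, so they stand only a few mm ahead of the TCP and passed over the cap. The spot below is empty, so I'll feel for the table here in small steps.

Request:
{"api": "servo_tool", "payload": {
  "rows": [
    {"x":0,"y":0,"z":-0.003,"roll":0,"gripper":0.4},
    {"x":0,"y":0,"z":-0.006,"roll":0,"gripper":0.4},
    {"x":0,"y":0,"z":-0.008,"roll":0,"gripper":0.4},
    {"x":0,"y":0,"z":-0.008,"roll":0,"gripper":0.4}
  ]
}}

```text
clock: 4.25
tcp_pos: [461.2, 19.8, 23.1]
eef_rot: [-3.141, 0.0, 1.6]
wrist_force: [0.7, 0.7, 0.4]
gripper_width: 0.301
gripper_force: 0.0
```

Request:
{"api": "servo_tool", "payload": {
  "rows": [
    {"x":0,"y":0,"z":-0.002,"roll":0,"gripper":0.4},
    {"x":0,"y":0,"z":-0.003,"roll":0,"gripper":0.4},
    {"x":0,"y":0,"z":-0.003,"roll":0,"gripper":0.4}
  ]
}}

```text
clock: 4.55
tcp_pos: [461.4, 20.0, 20.4]
eef_rot: [-3.141, -0.0, 1.6]
wrist_force: [-1.0, 0.1, -0.3]
gripper_width: 0.297
gripper_force: 0.0
```

Request:
{"api": "servo_tool", "payload": {
  "rows": [
    {"x":0,"y":0,"z":-0.002,"roll":0,"gripper":0.4},
    {"x":0,"y":0,"z":-0.004,"roll":0,"gripper":0.4},
    {"x":0,"y":0,"z":-0.004,"roll":0,"gripper":0.4}
  ]
}}

```text
clock: 4.85
tcp_pos: [461.3, 20.0, 16.2]
eef_rot: [-3.141, 0.0, 1.6]
wrist_force: [-1.2, -0.0, -0.5]
gripper_width: 0.3
gripper_force: 0.0
```

Request:
{"api": "servo_tool", "payload": {
  "rows": [
    {"x":0,"y":0,"z":-0.001,"roll":0,"gripper":0.4},
    {"x":0,"y":0,"z":-0.002,"roll":0,"gripper":0.4},
    {"x":0,"y":0,"z":-0.002,"roll":0,"gripper":0.4}
  ]
}}

```text
clock: 5.15
tcp_pos: [461.4, 20.0, 14.4]
eef_rot: [-3.141, -0.0, 1.6]
wrist_force: [0.9, -0.3, 0.6]
gripper_width: 0.303
gripper_force: 0.0
```

Run:
```python
from h import *
b=cap('side');s=r.get_state();t=s['tcp_pos'];print(t,s['wrist_force'])
cv2.imwrite('pics/z2.png',cv2.resize(b['pixels'][150:230,195:275],(400,400),interpolation=3))
for z in (0,6,12,18,24): print(z,((proj(b,[(t[0]-20,t[1]-11,z),(t[0]+20,t[1]-11,z)])-[195,150])*5).round(0).tolist())
```

```text
[461.40748525  20.01956844  14.44695444] [ 0.80021196 -0.04736111 -0.39494119]
0 [[116.0, 246.0], [191.0, 241.0]]
6 [[115.0, 236.0], [191.0, 231.0]]
12 [[115.0, 226.0], [191.0, 221.0]]
18 [[115.0, 216.0], [191.0, 211.0]]
24 [[115.0, 206.0], [191.0, 201.0]]
```

View pics/z2.png

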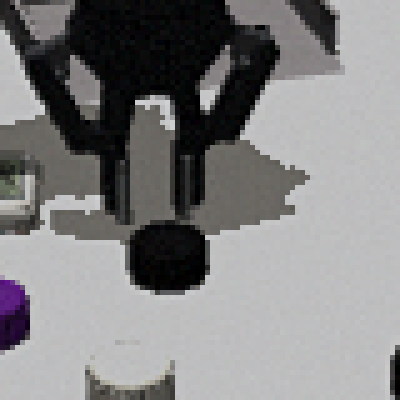

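The tips are still about 10 mm above the table at TCP z=14, with the cap at (168,257) untouched. I'll lift, go back behind the cap and come down to TCP z of about 11.

Request:
{"api": "servo_tool", "payload": {
  "rows": [
    {"x":0,"y":0,"z":0.04,"roll":0,"gripper":0.4},
    {"x":0,"y":0,"z":0.04,"roll":0,"gripper":0.4},
    {"x":0.001,"y":-0.04,"z":0.04,"roll":0,"gripper":0.4},
    {"x":0.002,"y":-0.08,"z":0.04,"roll":0,"gripper":0.4},
    {"x":0.002,"y":-0.1,"z":0.04,"roll":0,"gripper":0.4},
    {"x":0.002,"y":-0.1,"z":0.04,"roll":0,"gripper":0.4},
    {"x":0.002,"y":-0.1,"z":0.015,"roll":0,"gripper":0.4},
    {"x":0.002,"y":-0.1,"z":0.004,"roll":0,"gripper":0.4},
    {"x":0.002,"y":-0.1,"z":-0.001,"roll":0,"gripper":0.4},
    {"x":0.002,"y":-0.1,"z":-0.002,"roll":0,"gripper":0.4}
  ]
}}

```text
clock: 6.2
tcp_pos: [463.1, -78.9, 12.0]
eef_rot: [-3.14, -0.001, 1.602]
wrist_force: [-0.2, 0.0, 0.9]
gripper_width: 0.304
gripper_force: 0.0
```

Request:
{"api": "servo_tool", "payload": {
  "rows": [
    {"x":0,"y":0.0,"z":-0.001,"roll":0,"gripper":0.4},
    {"x":0,"y":0.0,"z":-0.002,"roll":0,"gripper":0.4}
  ]
}}

```text
clock: 6.4
tcp_pos: [463.9, -79.7, 10.9]
eef_rot: [3.141, 0.0, 1.6]
wrist_force: [0.4, -0.1, -0.8]
gripper_width: 0.299
gripper_force: 0.0
```

Request:
{"api": "servo_tool", "payload": {
  "rows": [
    {"x":0,"y":0.012,"z":0,"roll":0,"gripper":0.4},
    {"x":0,"y":0.022,"z":0,"roll":0,"gripper":0.4},
    {"x":0,"y":0.03,"z":0,"roll":0,"gripper":0.4},
    {"x":0,"y":0.038,"z":0,"roll":0,"gripper":0.4},
    {"x":0,"y":0.046,"z":0,"roll":0,"gripper":0.4},
    {"x":0,"y":0.054,"z":0,"roll":0,"gripper":0.4},
    {"x":0,"y":0.062,"z":0,"roll":0,"gripper":0.4},
    {"x":0,"y":0.07,"z":0,"roll":0,"gripper":0.4}
  ]
}}

```text
clock: 7.2
tcp_pos: [463.4, -9.4, 10.5]
eef_rot: [-3.142, 0.0, 1.6]
wrist_force: [-0.1, -0.8, 0.5]
gripper_width: 0.299
gripper_force: 0.4
```

```bash
cat >> h.py <<'E'
def blobs(n='wrist',th=55,z=22,amin=60):
    c=cap(n);p=c['pixels'].astype(int);m=(p.max(2)<th).astype(np.uint8)
    k,l,st,ce=cv2.connectedComponentsWithStats(m)
    s=r.get_state();print(round(s['clock'],2),s['tcp_pos'].round(1),round(s['eef_rot'][2],3),s['wrist_force'].round(1))
    for i in range(1,k):
        if st[i][4]>amin: print(st[i].tolist(),ce[i].round(0),onz(c,ce[i],z))
    return c,m
E
python3 - <<'E'
from h import *
c,m=blobs()
print([(y,m[y].nonzero()[0].min(),m[y].nonzero()[0].max(),int(m[y].sum())) for y in range(130,270,8) if m[y].any()])
cv2.imwrite('pics/w4.png',c['pixels'])
E
```

```text
7.25 [463.6  -7.4  10.6] 1.602 [0.2 0.3 0.2]
[28, 19, 67, 129, 1805] [65. 73.] [388.3  73.8  22. ]
[122, 33, 6, 130, 254] [125.  96.] [409.2  66.   22. ]
[48, 47, 30, 19, 251] [62. 56.] [388.   79.4  22. ]
[0, 67, 12, 38, 376] [ 5. 86.] [365.1  68.4  22. ]
[49, 68, 30, 20, 219] [63. 80.] [387.   71.2  22. ]
[50, 101, 29, 17, 175] [ 64. 110.] [385.7  60.1  22. ]
[51, 122, 28, 17, 197] [ 65. 130.] [384.8  52.8  22. ]
[19, 163, 480, 221, 37126] [253. 314.] [459.4 -31.1  22. ]
[(130, np.int64(35), np.int64(125), 21), (138, np.int64(36), np.int64(125), 23), (146, np.int64(36), np.int64(124), 12), (154, np.int64(95), np.int64(124), 3), (162, np.int64(122), np.int64(122), 1), (170, np.int64(235), np.int64(280), 46), (178, np.int64(226), np.int64(290), 65), (186, np.int64(220), np.int64(295), 76), (194, np.int64(216), np.int64(299), 84), (202, np.int64(213), np.int64(302), 90), (210, np.int64(212), np.int64(302), 91), (218, np.int64(212), np.int64(303), 92), (226, np.int64(212), np.int64(302), 91), (234, np.int64(216), np.int64(299), 84), (242, np.int64(220), np.int64(295), 76), (250, np.int64(215), np.int64(301), 87), (258, np.int64(201), np.int64(317), 68), (266, np.int64(197), np.int64(319), 70)]
```

Cap 1 now sits centred just ahead of the fingertips, at column 257 and rows 163–250. Pushing on.

Request:
{"api": "servo_tool", "payload": {
  "rows": [
    {"x":0,"y":0.01,"z":0,"roll":0,"gripper":0.4},
    {"x":-0.001,"y":0.022,"z":0,"roll":0,"gripper":0.4},
    {"x":-0.001,"y":0.034,"z":0,"roll":0,"gripper":0.4},
    {"x":-0.002,"y":0.046,"z":0,"roll":0.02,"gripper":0.4},
    {"x":-0.002,"y":0.058,"z":0,"roll":0.02,"gripper":0.4},
    {"x":-0.003,"y":0.07,"z":0,"roll":0.04,"gripper":0.4},
    {"x":-0.003,"y":0.082,"z":0,"roll":0.04,"gripper":0.4},
    {"x":-0.004,"y":0.094,"z":0,"roll":0.06,"gripper":0.4},
    {"x":-0.004,"y":0.106,"z":0,"roll":0.06,"gripper":0.4},
    {"x":-0.005,"y":0.118,"z":0,"roll":0.06,"gripper":0.4}
  ]
}}

```text
clock: 8.25
tcp_pos: [458.5, 109.0, 10.5]
eef_rot: [3.141, -0.0, 1.63]
wrist_force: [-0.5, -0.4, 0.1]
gripper_width: 0.296
gripper_force: 0.1
```

Request:
{"api": "servo_tool", "payload": {
  "rows": [
    {"x":0,"y":0.01,"z":0,"roll":0,"gripper":0.4},
    {"x":0,"y":0.02,"z":0.001,"roll":0,"gripper":0.4},
    {"x":-0.001,"y":0.03,"z":0.001,"roll":0,"gripper":0.4},
    {"x":-0.001,"y":0.04,"z":0.002,"roll":0,"gripper":0.4},
    {"x":-0.001,"y":0.048,"z":0.002,"roll":0,"gripper":0.4},
    {"x":-0.002,"y":0.056,"z":0.003,"roll":0,"gripper":0.4},
    {"x":-0.002,"y":0.064,"z":0.003,"roll":0,"gripper":0.4},
    {"x":-0.003,"y":0.072,"z":0.003,"roll":0,"gripper":0.4},
    {"x":-0.003,"y":0.08,"z":0.003,"roll":0,"gripper":0.4}
  ]
}}

```text
clock: 9.15
tcp_pos: [455.3, 188.3, 13.5]
eef_rot: [-3.141, 0.001, 1.63]
wrist_force: [0.1, -0.7, 1.1]
gripper_width: 0.297
gripper_force: 0.6
```

```bash
cat >> h.py <<'E'
def rows(m,a=130,b=270,d=8):
    # contiguous dark run containing column 257
    for y in range(a,b,d):
        x=257
        if m[y,x]:
            l=x
            while l>0 and m[y,l-1]: l-=1
            q=x
            while q<511 and m[y,q+1]: q+=1
            print(y,l,q,end='; ')
    print()
E
python3 - <<'E'
from h import *
c,m=blobs(amin=500)
rows(m); print(onz(c,(257,210),22))
cv2.imwrite('pics/w5.png',c['pixels'])
E
```

```text
9.2 [455.4 190.5  13.6] 1.632 [ 0.6  0.9 -0.3]
[132, 0, 56, 240, 3955] [161. 110.] [411.3 257.5  22. ]
[19, 163, 480, 221, 35045] [258. 315.] [454.5 163.8  22. ]
[0, 241, 58, 72, 1934] [ 32. 267.] [350.3 184.   22. ]
170 235 281; 178 226 290; 186 220 295; 194 216 299; 202 214 302; 210 213 303; 218 212 304; 226 213 303; 234 216 299; 242 221 294; 250 226 291; 
[450.8 218.   22. ]
```

Request:
{"api": "servo_tool", "payload": {
  "rows": [
    {"x":0,"y":0.008,"z":0,"roll":0,"gripper":0.4},
    {"x":-0.001,"y":0.018,"z":0,"roll":0,"gripper":0.4},
    {"x":-0.001,"y":0.028,"z":0,"roll":0,"gripper":0.4},
    {"x":-0.002,"y":0.038,"z":0,"roll":0,"gripper":0.4},
    {"x":-0.002,"y":0.048,"z":0,"roll":0,"gripper":0.4},
    {"x":-0.003,"y":0.056,"z":0,"roll":0,"gripper":0.4},
    {"x":-0.003,"y":0.064,"z":0,"roll":0,"gripper":0.4},
    {"x":-0.004,"y":0.07,"z":0,"roll":0,"gripper":0.4},
    {"x":-0.004,"y":0.074,"z":0,"roll":0,"gripper":0.4},
    {"x":-0.004,"y":0.076,"z":0,"roll":0,"gripper":0.4}
  ]
}}

```text
clock: 10.2
tcp_pos: [451.4, 264.4, 13.5]
eef_rot: [-3.142, -0.0, 1.63]
wrist_force: [0.3, 0.0, -0.2]
gripper_width: 0.299
gripper_force: 0.2
```

Request:
{"api": "servo_tool", "payload": {
  "rows": [
    {"x":0.0,"y":-0.02,"z":0,"roll":0,"gripper":0.4},
    {"x":0.0,"y":-0.05,"z":0.01,"roll":0,"gripper":0.4},
    {"x":0.0,"y":-0.07,"z":0.05,"roll":0,"gripper":0.4},
    {"x":0.0,"y":-0.07,"z":0.09,"roll":0,"gripper":0.4},
    {"x":0.0,"y":-0.07,"z":0.1,"roll":0,"gripper":0.4}
  ]
}}

```text
clock: 10.7
tcp_pos: [453.8, 193.9, 117.1]
eef_rot: [3.135, -0.002, 1.627]
wrist_force: [0.2, 1.2, 0.7]
gripper_width: 0.3
gripper_force: 0.0
```

Run:
```python
from h import *
c,m=blobs(amin=150)
cv2.imwrite('pics/w6.png',cv2.resize(c['pixels'],(800,600)))
```

```text
10.75 [453.7 194.5 117.1] 1.628 [-0.6  0.   0.5]
[186, 0, 30, 181, 942] [201.  89.] [409.3 268.   22. ]
[446, 0, 37, 163, 3466] [463.  76.] [585.1 286.   22. ]
[229, 21, 61, 66, 3086] [259.  54.] [447.4 292.1  22. ]
[0, 175, 499, 209, 32105] [237. 333.] [440.5  65.4  22. ]
[76, 189, 55, 40, 604] [113. 203.] [343.5 182.1  22. ]
```

Cap 1 is at (447,292), well inside the pan floor. Next is cap 2.

Request:
{"api": "servo_tool", "payload": {
  "rows": [
    {"x":0.02,"y":-0.035,"z":0,"roll":0.05,"gripper":0.4},
    {"x":0.045,"y":-0.075,"z":0,"roll":0.1,"gripper":0.4},
    {"x":0.07,"y":-0.115,"z":0,"roll":0.15,"gripper":0.4},
    {"x":0.095,"y":-0.155,"z":0,"roll":0.2,"gripper":0.4},
    {"x":0.12,"y":-0.195,"z":0,"roll":0.3,"gripper":0.4},
    {"x":0.145,"y":-0.235,"z":0,"roll":0.3,"gripper":0.4},
    {"x":0.165,"y":-0.265,"z":0,"roll":0.3,"gripper":0.4},
    {"x":0.172,"y":-0.282,"z":0,"roll":0.3,"gripper":0.4},
    {"x":0.172,"y":-0.282,"z":0,"roll":0.3,"gripper":0.4},
    {"x":0.172,"y":-0.282,"z":0,"roll":0.3,"gripper":0.4}
  ]
}}

```text
clock: 11.75
tcp_pos: [622.1, -85.5, 112.6]
eef_rot: [-3.139, -0.003, 1.782]
wrist_force: [0.3, 1.3, 0.5]
gripper_width: 0.299
gripper_force: 0.0
```

Run:
```python
from h import *
c,m=blobs(amin=150)
cv2.imwrite('pics/w7.png',cv2.resize(c['pixels'],(800,600)))
```

```text
11.8 [622.2 -84.5 113. ] 1.784 [-0.6  1.1  0.4]
[18, 0, 494, 384, 55853] [350. 282.] [ 706.8 -140.8   22. ]
[238, 84, 59, 60, 2689] [267. 113.] [613.3 -25.1  22. ]
[0, 183, 39, 46, 683] [ 23. 201.] [ 450.1 -124.7   22. ]
[0, 280, 34, 56, 806] [ 18. 303.] [ 445.1 -218.    22. ]
```

Request:
{"api": "servo_tool", "payload": {
  "rows": [
    {"x":0.003,"y":0,"z":-0.03,"roll":0,"gripper":0.4},
    {"x":0.003,"y":0,"z":-0.06,"roll":0,"gripper":0.4},
    {"x":0.003,"y":0,"z":-0.085,"roll":0,"gripper":0.4},
    {"x":0.003,"y":0,"z":-0.095,"roll":0,"gripper":0.4},
    {"x":0.003,"y":0,"z":-0.1,"roll":0,"gripper":0.4},
    {"x":0.003,"y":0,"z":-0.1,"roll":0,"gripper":0.4}
  ]
}}

```text
clock: 12.4
tcp_pos: [626.5, -86.6, 13.9]
eef_rot: [3.141, -0.001, 1.782]
wrist_force: [-0.2, 0.5, -0.2]
gripper_width: 0.308
gripper_force: 0.0
```

Request:
{"api": "servo_tool", "payload": {
  "rows": [
    {"x":-0.002,"y":0.01,"z":-0.002,"roll":0,"gripper":0.4},
    {"x":-0.005,"y":0.022,"z":-0.003,"roll":0,"gripper":0.4},
    {"x":-0.007,"y":0.032,"z":-0.003,"roll":0,"gripper":0.4},
    {"x":-0.009,"y":0.04,"z":-0.003,"roll":0,"gripper":0.4},
    {"x":-0.011,"y":0.05,"z":-0.003,"roll":0,"gripper":0.4},
    {"x":-0.013,"y":0.06,"z":-0.003,"roll":0,"gripper":0.4},
    {"x":-0.015,"y":0.07,"z":-0.003,"roll":0,"gripper":0.4},
    {"x":-0.018,"y":0.08,"z":-0.003,"roll":0,"gripper":0.4},
    {"x":-0.02,"y":0.09,"z":-0.003,"roll":0,"gripper":0.4},
    {"x":-0.023,"y":0.1,"z":-0.003,"roll":0,"gripper":0.4}
  ]
}}

```text
clock: 13.4
tcp_pos: [603.4, 12.9, 10.5]
eef_rot: [3.141, -0.0, 1.78]
wrist_force: [0.7, -0.8, 0.7]
gripper_width: 0.303
gripper_force: 0.6
```

Run:
```python
from h import *
c,m=blobs(amin=500)
rows(m); print(onz(c,(257,210),22))
```

```text
13.45 [602.5  15.9  10.5] 1.783 [-0.4  2.  -0.2]
[19, 163, 493, 221, 36732] [263. 315.] [607.8  -8.2  22. ]
170 234 280; 178 226 292; 186 221 297; 194 217 300; 202 214 303; 210 212 304; 218 213 303; 226 214 302; 234 218 299; 242 222 295; 250 215 301; 258 256 266; 
[594.3  43.1  22. ]
```

Request:
{"api": "servo_tool", "payload": {
  "rows": [
    {"x":-0.003,"y":0.01,"z":0,"roll":0,"gripper":0.4},
    {"x":-0.006,"y":0.022,"z":0,"roll":0,"gripper":0.4},
    {"x":-0.009,"y":0.034,"z":0,"roll":0,"gripper":0.4},
    {"x":-0.012,"y":0.046,"z":0,"roll":0,"gripper":0.4},
    {"x":-0.016,"y":0.058,"z":0,"roll":0,"gripper":0.4},
    {"x":-0.019,"y":0.07,"z":0,"roll":0,"gripper":0.4},
    {"x":-0.022,"y":0.082,"z":0,"roll":0,"gripper":0.4},
    {"x":-0.025,"y":0.094,"z":0,"roll":0,"gripper":0.4},
    {"x":-0.029,"y":0.106,"z":0,"roll":0,"gripper":0.4},
    {"x":-0.032,"y":0.118,"z":0,"roll":0,"gripper":0.4}
  ]
}}

```text
clock: 14.45
tcp_pos: [571.0, 131.1, 10.5]
eef_rot: [-3.141, -0.0, 1.78]
wrist_force: [-0.0, -0.4, -0.4]
gripper_width: 0.3
gripper_force: 0.2
```

Request:
{"api": "servo_tool", "payload": {
  "rows": [
    {"x":-0.003,"y":0.01,"z":0.001,"roll":0,"gripper":0.4},
    {"x":-0.005,"y":0.02,"z":0.001,"roll":0,"gripper":0.4},
    {"x":-0.008,"y":0.03,"z":0.002,"roll":0,"gripper":0.4},
    {"x":-0.01,"y":0.04,"z":0.002,"roll":0,"gripper":0.4},
    {"x":-0.012,"y":0.05,"z":0.003,"roll":0,"gripper":0.4},
    {"x":-0.014,"y":0.06,"z":0.003,"roll":0,"gripper":0.4},
    {"x":-0.016,"y":0.07,"z":0.003,"roll":0,"gripper":0.4},
    {"x":-0.018,"y":0.08,"z":0.003,"roll":0,"gripper":0.4}
  ]
}}

```text
clock: 15.25
tcp_pos: [553.5, 210.5, 13.6]
eef_rot: [3.141, 0.0, 1.78]
wrist_force: [0.3, -0.5, 2.0]
gripper_width: 0.302
gripper_force: 0.6
```

Run:
```python
from h import *
c,m=blobs(amin=500)
rows(m); print(onz(c,(257,210),22))
```

```text
15.3 [552.8 213.6  13.7] 1.783 [-0.1  2.3  1.2]
[0, 0, 99, 87, 7745] [46. 41.] [456.1 288.7  22. ]
[355, 0, 65, 264, 5801] [385. 118.] [585.8 287.8  22. ]
[19, 163, 480, 221, 35068] [258. 315.] [556.5 186.5  22. ]
170 234 281; 178 226 292; 186 220 297; 194 216 300; 202 214 303; 210 212 304; 218 212 303; 226 215 302; 234 218 299; 242 223 295; 250 226 291; 
[544.7 239.6  22. ]
```

Request:
{"api": "servo_tool", "payload": {
  "rows": [
    {"x":-0.001,"y":0.008,"z":0,"roll":0,"gripper":0.4},
    {"x":-0.003,"y":0.018,"z":0,"roll":0,"gripper":0.4},
    {"x":-0.005,"y":0.028,"z":0,"roll":0,"gripper":0.4},
    {"x":-0.007,"y":0.038,"z":0,"roll":0,"gripper":0.4},
    {"x":-0.008,"y":0.047,"z":0,"roll":0,"gripper":0.4},
    {"x":-0.009,"y":0.055,"z":0,"roll":0,"gripper":0.4},
    {"x":-0.01,"y":0.061,"z":0,"roll":0,"gripper":0.4},
    {"x":-0.01,"y":0.064,"z":0,"roll":0,"gripper":0.4},
    {"x":-0.01,"y":0.065,"z":0,"roll":0,"gripper":0.4}
  ]
}}

```text
clock: 16.2
tcp_pos: [543.3, 275.3, 13.4]
eef_rot: [-3.141, -0.0, 1.78]
wrist_force: [-0.3, -0.8, 0.3]
gripper_width: 0.3
gripper_force: 0.1
```

Request:
{"api": "servo_tool", "payload": {
  "rows": [
    {"x":0.004,"y":-0.02,"z":0,"roll":0,"gripper":0.4},
    {"x":0.01,"y":-0.05,"z":0.01,"roll":0,"gripper":0.4},
    {"x":0.014,"y":-0.07,"z":0.05,"roll":0,"gripper":0.4},
    {"x":0.014,"y":-0.07,"z":0.09,"roll":0,"gripper":0.4},
    {"x":0.014,"y":-0.07,"z":0.1,"roll":0,"gripper":0.4}
  ]
}}

```text
clock: 16.7
tcp_pos: [560.6, 204.6, 118.0]
eef_rot: [3.133, -0.001, 1.777]
wrist_force: [0.2, 1.3, 0.3]
gripper_width: 0.299
gripper_force: 0.0
```

Run:
```python
from h import *
c,m=blobs(amin=150)
cv2.imwrite('pics/w8.png',cv2.resize(c['pixels'],(800,600)))
```

```text
16.75 [560.1 205.4 117.9] 1.778 [0.4 0.5 0.9]
[39, 0, 40, 165, 3489] [59. 77.] [411.8 259.4  22. ]
[311, 0, 25, 174, 1202] [323.  83.] [586.  291.7  22. ]
[424, 0, 88, 54, 3345] [477.  21.] [673.  348.5  22. ]
[85, 3, 70, 69, 3701] [119.  38.] [449.5 292.   22. ]
[223, 18, 61, 66, 3102] [253.  51.] [535.7 302.2  22. ]
[463, 138, 40, 63, 706] [477. 162.] [711. 262.  22.]
[18, 243, 494, 141, 34509] [292. 337.] [615.4  81.   22. ]
[478, 245, 24, 43, 312] [487. 261.] [752.6 186.3  22. ]
[0, 253, 60, 73, 285] [ 44. 280.] [402.3  96.9  22. ]
```

Request:
{"api": "servo_tool", "payload": {
  "rows": [
    {"x":0.002,"y":-0.035,"z":0,"roll":0,"gripper":0.4},
    {"x":0.005,"y":-0.08,"z":0,"roll":-0.02,"gripper":0.4},
    {"x":0.007,"y":-0.125,"z":0,"roll":-0.04,"gripper":0.4},
    {"x":0.01,"y":-0.17,"z":0,"roll":-0.06,"gripper":0.4},
    {"x":0.012,"y":-0.215,"z":0,"roll":-0.08,"gripper":0.4},
    {"x":0.015,"y":-0.26,"z":0,"roll":-0.08,"gripper":0.4},
    {"x":0.018,"y":-0.305,"z":0,"roll":-0.08,"gripper":0.4},
    {"x":0.02,"y":-0.35,"z":0,"roll":-0.08,"gripper":0.4},
    {"x":0.022,"y":-0.39,"z":0,"roll":-0.08,"gripper":0.4},
    {"x":0.023,"y":-0.415,"z":0,"roll":-0.08,"gripper":0.4}
  ]
}}

```text
clock: 17.75
tcp_pos: [578.8, -214.6, 111.7]
eef_rot: [-3.138, 0.001, 1.735]
wrist_force: [0.1, 0.1, -0.7]
gripper_width: 0.301
gripper_force: 0.0
```

Request:
{"api": "servo_tool", "payload": {
  "rows": [
    {"x":0,"y":0,"z":0,"roll":0,"gripper":0.4},
    {"x":0,"y":0,"z":0,"roll":0,"gripper":0.4},
    {"x":0,"y":0,"z":0,"roll":0,"gripper":0.4}
  ]
}}

```text
clock: 18.05
tcp_pos: [580.4, -207.3, 112.8]
eef_rot: [-3.141, -0.002, 1.743]
wrist_force: [-0.6, 0.3, -0.2]
gripper_width: 0.297
gripper_force: 0.0
```

Run:
```python
from h import *
c,m=blobs(amin=150)
cv2.imwrite('pics/w9.png',cv2.resize(c['pixels'],(800,600)))
```

```text
18.1 [ 580.5 -207.2  113. ] 1.743 [ 0.6 -0.4  0.2]
[64, 35, 31, 61, 568] [84. 66.] [ 451.  -137.2   22. ]
[234, 94, 59, 59, 2646] [263. 123.] [ 572.1 -153.6   22. ]
[23, 163, 66, 68, 923] [ 68. 187.] [ 440.1 -223.6   22. ]
[10, 183, 49, 48, 824] [ 27. 212.] [ 409.1 -248.3   22. ]
[18, 243, 481, 141, 30351] [258. 337.] [ 600.1 -333.2   22. ]
```

Request:
{"api": "servo_tool", "payload": {
  "rows": [
    {"x":0.001,"y":-0.003,"z":-0.03,"roll":0,"gripper":0.4},
    {"x":0.001,"y":-0.003,"z":-0.06,"roll":0,"gripper":0.4},
    {"x":0.001,"y":-0.003,"z":-0.085,"roll":0,"gripper":0.4},
    {"x":0.001,"y":-0.003,"z":-0.097,"roll":0,"gripper":0.4},
    {"x":0.001,"y":-0.003,"z":-0.101,"roll":0,"gripper":0.4},
    {"x":0.001,"y":-0.003,"z":-0.102,"roll":0,"gripper":0.4}
  ]
}}

```text
clock: 18.7
tcp_pos: [582.0, -212.2, 11.8]
eef_rot: [3.141, -0.0, 1.741]
wrist_force: [1.1, 0.6, 0.7]
gripper_width: 0.298
gripper_force: 0.0
```

Request:
{"api": "servo_tool", "payload": {
  "rows": [
    {"x":-0.002,"y":0.01,"z":0,"roll":0,"gripper":0.4},
    {"x":-0.004,"y":0.022,"z":0,"roll":0,"gripper":0.4},
    {"x":-0.005,"y":0.03,"z":0,"roll":0,"gripper":0.4},
    {"x":-0.007,"y":0.04,"z":0,"roll":0,"gripper":0.4},
    {"x":-0.008,"y":0.05,"z":0,"roll":0,"gripper":0.4},
    {"x":-0.01,"y":0.06,"z":0,"roll":0,"gripper":0.4},
    {"x":-0.012,"y":0.07,"z":0,"roll":0,"gripper":0.4},
    {"x":-0.014,"y":0.08,"z":0,"roll":0,"gripper":0.4},
    {"x":-0.015,"y":0.09,"z":0,"roll":0,"gripper":0.4},
    {"x":-0.017,"y":0.1,"z":0,"roll":0,"gripper":0.4}
  ]
}}

```text
clock: 19.7
tcp_pos: [564.4, -112.1, 11.5]
eef_rot: [3.141, -0.0, 1.74]
wrist_force: [1.1, -0.9, 0.5]
gripper_width: 0.297
gripper_force: 0.4
```

Run:
```python
from h import *
c,m=blobs(amin=500)
rows(m); print(onz(c,(257,210),22))
```

```text
19.75 [ 564.  -109.2   11.5] 1.743 [-1.1  2.5 -0.3]
[17, 163, 483, 221, 36088] [259. 314.] [ 566.2 -134.    22. ]
170 236 283; 178 225 290; 186 220 296; 194 217 300; 202 214 302; 210 213 304; 218 213 305; 226 215 303; 234 218 299; 242 224 294; 250 234 283; 
[556.6 -82.   22. ]
```

Request:
{"api": "servo_tool", "payload": {
  "rows": [
    {"x":-0.002,"y":0.01,"z":0,"roll":0,"gripper":0.4},
    {"x":-0.004,"y":0.022,"z":0,"roll":0,"gripper":0.4},
    {"x":-0.006,"y":0.034,"z":0,"roll":0,"gripper":0.4},
    {"x":-0.008,"y":0.046,"z":0,"roll":0,"gripper":0.4},
    {"x":-0.01,"y":0.058,"z":0,"roll":0,"gripper":0.4},
    {"x":-0.012,"y":0.07,"z":0,"roll":0,"gripper":0.4},
    {"x":-0.014,"y":0.082,"z":0,"roll":0,"gripper":0.4},
    {"x":-0.016,"y":0.094,"z":0,"roll":0,"gripper":0.4},
    {"x":-0.018,"y":0.106,"z":0,"roll":0,"gripper":0.4},
    {"x":-0.02,"y":0.118,"z":0,"roll":0,"gripper":0.4}
  ]
}}

```text
clock: 20.75
tcp_pos: [544.3, 6.0, 11.5]
eef_rot: [-3.142, -0.0, 1.74]
wrist_force: [0.4, -0.0, 0.9]
gripper_width: 0.303
gripper_force: 0.1
```

Request:
{"api": "servo_tool", "payload": {
  "rows": [
    {"x":-0.002,"y":0.012,"z":0,"roll":0,"gripper":0.4},
    {"x":-0.004,"y":0.024,"z":0,"roll":0,"gripper":0.4},
    {"x":-0.006,"y":0.036,"z":0,"roll":0,"gripper":0.4},
    {"x":-0.008,"y":0.048,"z":0,"roll":0,"gripper":0.4},
    {"x":-0.01,"y":0.06,"z":0,"roll":0,"gripper":0.4},
    {"x":-0.012,"y":0.072,"z":0,"roll":0,"gripper":0.4},
    {"x":-0.014,"y":0.084,"z":0,"roll":0,"gripper":0.4},
    {"x":-0.016,"y":0.096,"z":0,"roll":0,"gripper":0.4},
    {"x":-0.018,"y":0.108,"z":0,"roll":0,"gripper":0.4},
    {"x":-0.02,"y":0.12,"z":0,"roll":0,"gripper":0.4}
  ]
}}

```text
clock: 21.75
tcp_pos: [524.3, 126.0, 11.5]
eef_rot: [-3.142, -0.0, 1.74]
wrist_force: [0.2, -0.3, -0.6]
gripper_width: 0.3
gripper_force: 0.1
```

Run:
```python
from h import *
c,m=blobs(amin=500)
rows(m); print(onz(c,(257,210),22))
```

```text
21.8 [523.7 129.3  11.6] 1.744 [-0.4  2.8  0.1]
[0, 0, 41, 51, 1771] [18. 25.] [421.6 211.5  22. ]
[476, 0, 36, 61, 1765] [496.  32.] [589.  237.7  22. ]
[19, 163, 480, 221, 35854] [258. 314.] [525.9 104.1  22. ]
170 235 282; 178 225 290; 186 220 296; 194 217 300; 202 214 302; 210 214 304; 218 214 304; 226 215 303; 234 219 299; 242 224 294; 250 234 283; 
[516.5 156.1  22. ]
```

Request:
{"api": "servo_tool", "payload": {
  "rows": [
    {"x":-0.002,"y":0.01,"z":0.001,"roll":0,"gripper":0.4},
    {"x":-0.004,"y":0.022,"z":0.001,"roll":0,"gripper":0.4},
    {"x":-0.006,"y":0.034,"z":0.002,"roll":0,"gripper":0.4},
    {"x":-0.008,"y":0.046,"z":0.002,"roll":0,"gripper":0.4},
    {"x":-0.01,"y":0.058,"z":0.002,"roll":0,"gripper":0.4},
    {"x":-0.012,"y":0.07,"z":0.002,"roll":0,"gripper":0.4},
    {"x":-0.014,"y":0.082,"z":0.002,"roll":0,"gripper":0.4},
    {"x":-0.015,"y":0.092,"z":0.002,"roll":0,"gripper":0.4},
    {"x":-0.016,"y":0.099,"z":0.002,"roll":0,"gripper":0.4},
    {"x":-0.016,"y":0.101,"z":0.002,"roll":0,"gripper":0.4}
  ]
}}

```text
clock: 22.8
tcp_pos: [508.1, 227.3, 13.5]
eef_rot: [-3.142, -0.001, 1.741]
wrist_force: [-0.4, 0.4, 0.7]
gripper_width: 0.302
gripper_force: 0.1
```

Request:
{"api": "servo_tool", "payload": {
  "rows": [
    {"x":0.003,"y":-0.02,"z":0,"roll":0,"gripper":0.4},
    {"x":0.008,"y":-0.05,"z":0.01,"roll":0,"gripper":0.4},
    {"x":0.012,"y":-0.07,"z":0.05,"roll":0,"gripper":0.4},
    {"x":0.012,"y":-0.08,"z":0.09,"roll":0,"gripper":0.4},
    {"x":0.012,"y":-0.08,"z":0.12,"roll":0,"gripper":0.4},
    {"x":0.012,"y":-0.08,"z":0.12,"roll":0,"gripper":0.4},
    {"x":0.012,"y":-0.08,"z":0.12,"roll":0,"gripper":0.4}
  ]
}}

```text
clock: 23.5
tcp_pos: [520.6, 145.5, 134.0]
eef_rot: [3.141, 0.0, 1.739]
wrist_force: [0.1, 0.4, -0.7]
gripper_width: 0.301
gripper_force: 0.0
```

Run:
```python
from h import *
c,m=blobs(amin=600)
b=cap('side')
cv2.imwrite('pics/fin.png',cv2.resize(np.hstack([c['pixels'],b['pixels']]),(800,300)))
P=lambda p:(np.array([[.986,.168],[-.168,.986]])@(np.array(p[:2])-[500.9,269.6])).round(0)
```

```text
23.55 [519.8 145.5 132.9] 1.739 [ 0.  -0.7  0.4]
[123, 0, 21, 95, 1252] [132.  45.] [414.8 234.1  22. ]
[374, 0, 27, 101, 1364] [387.  47.] [590.  262.3  22. ]
[231, 5, 59, 65, 2877] [260.  37.] [501.6 254.2  22. ]
[0, 92, 55, 55, 978] [ 37. 116.] [347.3 173.3  22. ]
[18, 241, 494, 143, 33563] [285. 337.] [568.2   4.6  22. ]
```

View pics/fin.png

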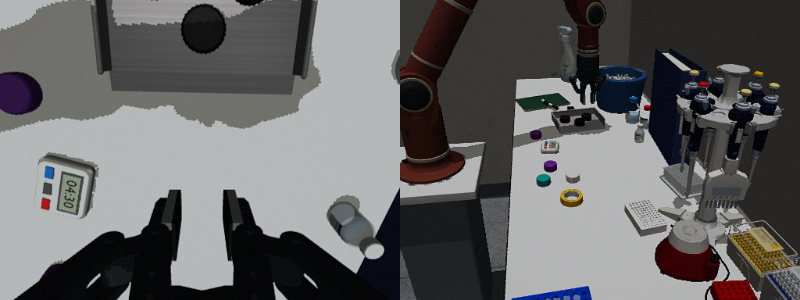

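The picture shows cap 3 at (203,28), clear of the ramp line at row 72. All three caps are in the pan in the side half, at about (570,119). The timer, bottle and tape stand where they were.

```bash
python3 -c "
from workcell import r
print(r.hand_in())"
```

```text
the job is handed in; nothing more can be done
None
```

All three black caps were swept over the ramp onto the pan's flat floor without being gripped or pressed into its walls, the bottle, tape roll and timer were not touched, and the job was handed in at about 24 s.

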